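# Moisture check of an oak headboard board

### The arm

A 7-joint arm with a two-finger parallel gripper is mounted at the origin on the work surface. World frame = base frame: x ahead of the robot, y to its left, z up, the work surface at z = 0. Lengths are in m, angles in rad, forces in N, time in s.
With the tool pointing down it reaches from about 0.425 to 0.875 m from the base axis. Payload 4.7 kg.
Tool frame: the origin (TCP) lies on the centre line of the jaws, within the pads' length; the fingertips stand 22 mm ahead of it and the grasp point (between the pads) lies 3 mm ahead of it; z points along the fingers, y is the direction in which the jaws open and shut (so a half turn about z gives the same grasp; the last joint's range is limited). The gripper opens to 87 mm and grips with 3 to 60 N. Pads are 19 mm wide; open, the fingers measure 117 mm over their backs; the gripper's body (75 mm by 190 mm) begins 51 mm behind the grasp point.
Start: joints at [1.288, 0.321, -0.07, 1.45, 0.023, 1.371, -0.057], TCP at [0.19, -0.622, 0.245] pointing down, gripper open.
Joint ranges: [-2.86, 2.86], [-0.3, 2.09], [-1.38, 1.24], [0.06, 2.45], [-1.56, 4.7], [0.09, 2.05], [-2.69, 2.69]. Speed limits (rad/s): [2.57, 2.57, 3.14, 3.14, 3.14, 3.14, 3.14].

### API

Orientations are given as a rotation vector (axis times angle).
In Python, from bench import ctrl, imaging, close_job, finder gives the robot as it stands. The module is installed in compiled form; this text tells all that it offers.
- The arm moves only by the shell command python3 -m jog 'ROWS' [FORCE]. ROWS is JSON, a list that holds one entry, the list of rows, each a list of 7 numbers: the shift along the tool's x, y, z in cm, then the turn, a rotation vector about the tool's x, y, z in degrees, then the finger opening in cm, from 0 to 8.7. In form: [[[dx, dy, dz, ax, ay, az, claw], ...]]. A call has 1 to 12 rows; each row shifts and turns the commanded pose from where the row before left it, along the tool's axes as they then stand; what a row does not reach is not made up. A row lasts 1/10 s, in which the tool goes at most 50 mm and 8.59 degrees, less where a joint would pass 70% of its speed; a pose out of reach is approached as far as the arm can. A call is refused whole if a number of a shift passes 5 or a number of a turn 8.59, either way. A call with a gripper value outside its range is refused whole. The fingers move at their own pace and stop on an object; FORCE is the grip in N (left out, the last holds). Time passes only in rows, so rows that do not move let the fingers close. It gives the time, the measured TCP pose, the force and the opening at its end, in the units of the state.
- ctrl.get_state(): the state, without advancing time (a new reading comes with each control period).
- imaging.get_image(name): name is "scene" or "top" or "wrist"; returns a dict with "frame" (420x560x3 uint8, red, green, blue), "intrinsics" (3x3 intrinsics, pixels), "pose" (4x4, takes a point from camera to world coordinates). Camera axes: x right, y down, z forward; pixel columns grow to the right and rows downward; lengths in m; the calibration is good to about 2 mm. The wrist camera is an equidistant fisheye: a pixel r from the principal point sees the ray r / f radians off the axis. A picture is of the moment at which its call begins. There is no depth.
- close_job(): hands the job in, once; it reports no verdict.
Trained networks look in the newest picture that a camera, given by its name, has taken for a name from the list of things; names that differ only in an ending like _2 or _b are one class to them, and where a whole thing is asked for, a point or a joint stands for the part that bears it (a point fixed in the world has none). Each returns a list of dicts, best first, with "conf" (0 to 1); they miss things now and then, are a little off and sometimes report something else, mostly with a low value. They report only what shows in the picture. A call takes as long as a camera call.
- finder.trace(label, camera): "region" (420x560 bool, what is visible of it) and "point" ([row, column] as shares, 0 to 1, of the picture: columns of its width, rows of its height, amid what is visible of it).
- finder.spot_point(label, camera): "point" ([row, column] as shares, 0 to 1, of the picture: columns of its width, rows of its height: a listed point, or the origin of a listed thing).
The state is a dict: "time": time; "joint_positions": joint angles; "qd": joint speeds; "joint_torque": joint torques, N m; "position": TCP position; "tool_rot": TCP orientation; "ft_force": force on the tool from outside, world axes, zero at the start; "torque": the same for the moment, N m; "grip_width": opening from 0.0 (shut) to 1.0 (fully open).
Only numpy, scipy, OpenCV 4.12 (cv2) and the standard library are available. Lean on these libraries where they do the work, as an engineer would, in place of code of your own. Each camera call takes 0.05 s, during which the arm holds its last target. There are 200 camera calls.

### The job

Take the moisture meter out of its dock and first prove it on the reference block: hold it upright with its spring nose on the brass disc, pressed in about halfway, for a second. Then set the nose on the middle of the green disc on the sloping oak board, with the meter square to the board and the nose again lightly pressed in about halfway, and finish while still holding it there: do not let go or put it back. Never press hard on the block or the board, and leave the books, vase, tools and other things where they are.

Things in the scene. Friction and masses are not known exactly. Their poses are not given: they have to be found in the camera images.
- meter: Loose moisture meter upright in its dock: white square body 30 x 30 x 110 mm, orange band low down, red dot on top, steel nose of 14 mm diameter sticking 30 mm out below. 0.16 kg. Origin: on its long axis at the relaxed nose tip (body spans z 30 to 140 mm); z points from nose to top, x and y square to its sides. Grip any two opposite sides, e.g. at z 100 mm; its top 85 mm stand out of the dock.
- nose (a joint): How far the nose is pushed into the meter, m: 0 = relaxed, 0.016 = bottomed. Spring: about 1 N to start it moving, 0.25 N more per mm, 5 N at the bottom.
- nose_tip (a point): Centre of the nose's flat tip; moves with the nose.
- dock: Black and grey plastic dock, fixed, 70 x 70 mm, 60 tall; origin centre of its underside. A square pocket, 34 mm wide and 25 deep, holds the meter's body, which rests on a ledge 35 mm above the table, its nose hanging in a well below. The meter lifts straight out.
- ref: Black reference block, fixed, 80 x 80 mm, 30 tall, brass disc of 24 mm diameter flush in the middle of its level top; origin centre of its underside.
- ref_top (a point): Centre of the brass disc, on the top of the block.
- panel: Light oak board, fixed on a black rest, 200 mm up the slope, 220 wide, 18 thick, sloping up away from the robot at 25 degrees to level. Origin: centre of its upper face. z: square out of the face (upwards and towards the robot); x: up the slope; y: along the level row of discs. Upper face centre is 66 mm above the table.
- spot_green: Green disc, 24 mm in diameter, flush on the board's face: the spot to measure. Origin: its centre, on the face. It lies in a level row with the red and white discs, 70 mm apart, in any order. Its own axes are level, not sloped: take the slope from the board.
- spot_red: Red disc like the green one: not this one.
- spot_white: White disc like the green one: not this one.
- vase: white two-handled vase, 96 mm across, 110 tall; bystander; origin centre of underside; leave it alone.
- book_low: white book lying flat, 110 x 170 x 24; bystander; origin centre of underside; leave it alone.
- book_top: yellow book on the white one, 110 x 170 x 24; bystander; origin centre of underside; leave it alone.
- coaster: round cork coaster, 90 across, 8 thick; bystander; origin centre of underside; leave it alone.
- faceplate: white wall-switch faceplate lying flat, 86 x 86 x 9; bystander; origin centre of underside; leave it alone.
- screwdriver: red-handled screwdriver, some 20 cm long, lying along its own x; bystander; origin centre of underside; leave it alone.
- tape: yellow and black tape measure, 65 x 36 x 62 tall; bystander; origin centre of underside; leave it alone.

How it is judged:
By the outcome, as a careful person would: the job done as asked, in the order asked, and still so for the second after the job is handed in, while the arm keeps its last pose, push and grip.
It also fails if it takes over 69 s, if anything falls off the work surface, if the arm or the gripper's body presses on something with over 40 N, if the wrist force passes 120 N, or if a joint passes its speed limit or range.

## Working session

There is one attempt and no reset: what is moved stays moved. The work goes in short steps, Python scripts to look and compute and a shell command to move; the robot and the scene stay as the last step left them, time stands still between calls to the robot, and variables do not carry over. Pictures are saved under pics/ and viewed, about 8 in all and at most 12, crops included, and the job is handed in when it is done.

```bash
mkdir -p pics; cat > h.py <<'E'
import numpy as np, cv2
from scipy.spatial.transform import Rotation as R
from bench import ctrl, imaging, close_job, finder
def ray(im,px,fish=False):
    K=np.array(im["intrinsics"]);P=np.array(im["pose"])
    x=(px[0]-K[0,2])/K[0,0];y=(px[1]-K[1,2])/K[1,1]
    if fish:
        r=np.hypot(x,y);d=np.array([x/r*np.sin(r),y/r*np.sin(r),np.cos(r)]) if r>1e-9 else np.array([0,0,1.])
    else: d=np.array([x,y,1.])
    d=P[:3,:3]@d;return P[:3,3],d/np.linalg.norm(d)
def atz(im,px,z,fish=False):
    o,d=ray(im,px,fish);return o+d*(z-o[2])/d[2]
def tri(rs):
    A=np.zeros((3,3));b=np.zeros(3)
    for o,d in rs:
        M=np.eye(3)-np.outer(d,d);A+=M;b+=M@o
    p=np.linalg.solve(A,b)
    return p,[round(1000*np.linalg.norm((np.eye(3)-np.outer(d,d))@(p-o)),1) for o,d in rs]
def pt(q): return (q["point"][1]*560,q["point"][0]*420)
def snap(cam,name):
    im=imaging.get_image(cam);cv2.imwrite(f"pics/{name}.png",np.array(im["frame"])[:,:,::-1]);return im
E
python3 - <<'E'
from h import *
np.set_printoptions(precision=4,suppress=True)
ims={c:snap(c,c+"0") for c in("scene","top")}
for l in["meter","nose_tip","dock","ref","ref_top","panel","spot_green","spot_red","spot_white","vase","book_top","tape"]:
    rs=[]
    for c in ims:
        q=finder.spot_point(l,c)
        print(l,c,[(np.round(pt(k)),round(k["conf"],2)) for k in q[:2]],end=" ")
        if q: rs.append(ray(ims[c],pt(q[0])))
    print(tri(rs) if len(rs)==2 else "")
print(ctrl.get_state())
a=np.hstack([cv2.imread("pics/scene0.png"),cv2.imread("pics/top0.png")]);cv2.imwrite("pics/both.png",cv2.resize(a,(800,300)))
print(ims["top"]["pose"],ims["scene"]["pose"])
E
```

```text
meter scene [(array([319., 170.]), 0.25)] meter top [(array([170., 233.]), 0.83), (array([250., 177.]), 0.15)] (array([ 0.4574,  0.2869, -0.0006]), [np.float64(0.7), np.float64(0.7)])
nose_tip scene [] nose_tip top [(array([171., 228.]), 0.59)] 
dock scene [(array([382., 204.]), 0.66), (array([319., 172.]), 0.6)] dock top [(array([170., 232.]), 0.65)] (array([ 0.5626,  0.3851, -0.1864]), [np.float64(99.0), np.float64(99.0)])
ref scene [] ref top [(array([384., 216.]), 0.97), (array([301., 176.]), 0.72)] 
ref_top scene [(array([213., 297.]), 0.97), (array([262., 349.]), 0.42)] ref_top top [(array([386., 210.]), 0.81)] (array([ 0.5146, -0.2965,  0.0368]), [np.float64(2.0), np.float64(2.0)])
panel scene [(array([312., 235.]), 0.76), (array([136., 338.]), 0.59)] panel top [(array([278., 172.]), 0.55)] (array([ 0.614 , -0.0071,  0.0692]), [np.float64(5.0), np.float64(5.0)])
spot_green scene [(array([290., 252.]), 0.43)] spot_green top [(array([304., 176.]), 0.51)] (array([ 0.6006, -0.0791,  0.0631]), [np.float64(1.4), np.float64(1.4)])
spot_red scene [(array([308., 238.]), 0.55)] spot_red
[... 851 characters left out ...]
1.3708, -0.0569]), 'qd': array([-0.0003,  0.0004,  0.0016,  0.0004, -0.0018,  0.0018,  0.001 ]), 'joint_torque': array([ -0.0001, -49.1109,  -0.4028, -31.2778,  -0.0633,   0.0338,
         0.    ]), 'position': array([ 0.19  , -0.6216,  0.2446]), 'tool_rot': array([ 3.107 ,  0.4644, -0.0001]), 'ft_force': array([0.2509, 0.3205, 0.6394]), 'torque': array([ 0.005 , -0.0117,  0.0069]), 'grip_width': 0.996802312461953}
[[-0.0052 -0.991   0.134   0.356 ]
 [-1.      0.0054  0.0007 -0.0061]
 [-0.0014 -0.134  -0.991   1.1959]
 [ 0.      0.      0.      1.    ]] [[ 0.8059  0.4521 -0.3822  1.0073]
 [ 0.5919 -0.6049  0.5326 -0.7123]
 [ 0.0096 -0.6555 -0.7551  1.0757]
 [ 0.      0.      0.      1.    ]]
```

View pics/top0.png

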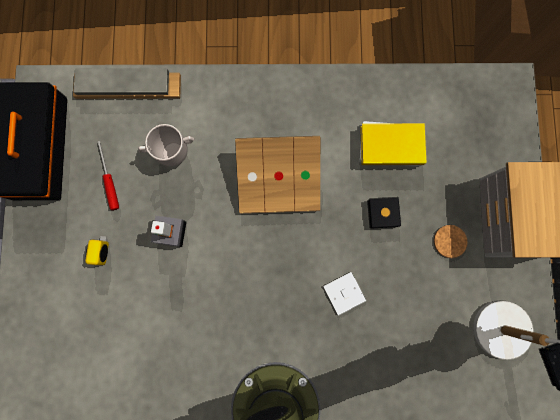

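View pics/scene0.png

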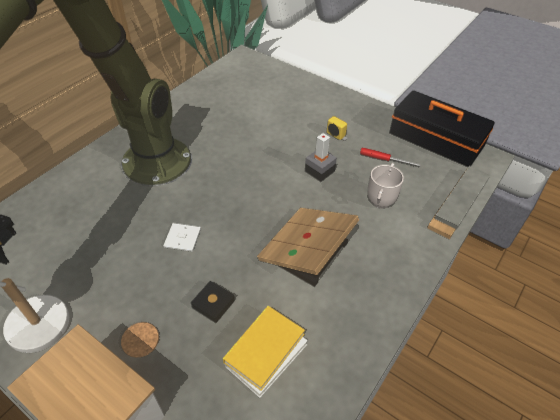

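```bash
python3 - <<'E'
from h import *
np.set_printoptions(precision=4,suppress=True)
ims={c:imaging.get_image(c) for c in("scene","top")}
def blob(c,px,kind,r=9):
    f=cv2.cvtColor(np.array(ims[c]["frame"]),cv2.COLOR_RGB2HSV).astype(int);h,s,v=f[...,0],f[...,1],f[...,2]
    m={"red":((h<6)|(h>172))&(s>170)&(v>70),"green":(h>45)&(h<85)&(s>120),"white":(s<50)&(v>150),"brass":(h>8)&(h<28)&(s>90)&(v>110)}[kind]
    yy,xx=np.nonzero(m);k=np.hypot(xx-px[0],yy-px[1])<r
    return np.array([xx[k].mean(),yy[k].mean()]),k.sum()
for n,k,pt_,ps in[("dot","red",(158,228),(323,137)),("green","green",(305,175),(292,252)),("redd","red",(278,176),(306,236)),("white","white",(252,176),(320,219)),("brass","brass",(385,212),(212,298))]:
    a,na=blob("top",pt_,k);b,nb=blob("scene",ps,k)
    print(n,a,na,b,nb,*tri([ray(ims["top"],a),ray(ims["scene"],b)]))
    z={"dot":.145,"brass":.03}.get(n,.066); print("   atz",atz(ims["top"],a,z),atz(ims["scene"],b,z))
for l in("dock","panel","meter","ref"):
    for q in finder.trace(l,"top")[:1]:
        m=np.array(q["region"]).astype(np.uint8);c=max(cv2.findContours(m,0,1)[0],key=cv2.contourArea);print(l,q["conf"],cv2.minAreaRect(c))
top=np.array(ims["top"]["frame"])[190:260,130:210,::-1]
cv2.imwrite("pics/dock.png",cv2.resize(top,None,fx=7,fy=7,interpolation=2))
E
```

```text
dot [157. 227.] 9 [323. 136.] 1 [0.4605 0.2838 0.1462] [np.float64(0.7), np.float64(0.7)]
   atz [0.4601 0.2836 0.145 ] [0.4602 0.2857 0.145 ]
green [305.0172 174.8276] 58 [292.6667 251.8889] 18 [ 0.605  -0.0795  0.0664] [np.float64(1.6), np.float64(1.6)]
   atz [ 0.6039 -0.0805  0.066 ] [ 0.606 -0.078  0.066]
redd [278.3621 175.6724] 58 [306.75   234.9643] 28 [ 0.603  -0.0094  0.0661] [np.float64(1.3), np.float64(1.3)]
   atz [ 0.602  -0.0103  0.066 ] [ 0.6039 -0.0083  0.066 ]
white [251.8136 176.4407] 59 [319.9677 219.0645] 31 [0.6011 0.0604 0.066 ] [np.float64(1.0), np.float64(1.0)]
   atz [0.6003 0.0597 0.066 ] [0.6018 0.0611 0.066 ]
brass [385.0294 211.9412] 68 [211.871  297.8548] 62 [ 0.5095 -0.2961  0.0292] [np.float64(0.8), np.float64(0.8)]
   atz [ 0.5088 -0.2965  0.03  ] [ 0.5106 -0.2959  0.03  ]
dock 0.63 ((167.92001342773438, 230.55996704101562), (33.09259796142578, 27.435745239257812), 8.130102157592773)
panel 0.59 ((278.2092590332031, 174.19659423828125), (75.55686950683594, 83.74037170410156), 88.21009063720703)
meter 0.67 ((161.73077392578125, 228.34617614746094), (21.180543899536133, 13.335897445678711), 11.309932708740234)
ref 0.61 ((384.0, 212.0), (30.0, 32.0), 90.0)
```

View pics/dock.png

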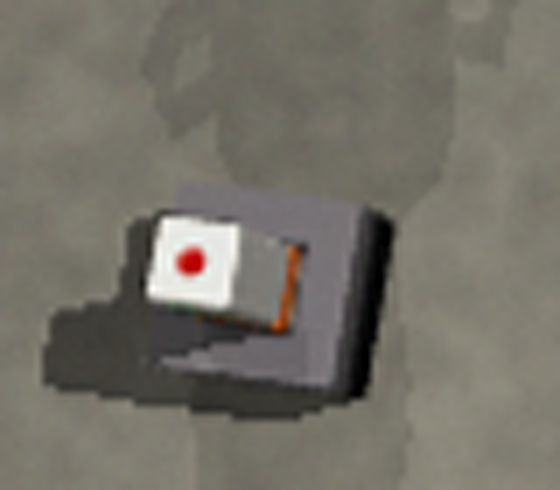

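```bash
python3 -m jog '[[[4.9,-0.5,0,0,0,-4.4,8.7],[4.9,-0.5,0,0,0,-4.4,8.7],[4.9,-0.5,0,0,0,-4.4,8.7],[4.9,-0.5,0,0,0,-4.4,8.7],[4.9,-0.5,0,0,0,-4.4,8.7],[4.9,-0.5,0,0,0,-4.4,8.7],[4.9,-0.5,0,0,0,-4.4,8.7],[4.9,-0.5,0,0,0,-4.4,8.7],[4.9,-0.5,0,0,0,-4.4,8.7],[4.9,-0.5,0,0,0,-4.4,8.7],[4.9,-0.5,0,0,0,-4.4,8.7],[4.9,-0.5,0,0,0,-4.4,8.7]]]'
cat > rel.py <<'E'
# rel.py x y z yaw_x_axis tilt_deg panel_yaw : remaining shift (cm, tool axes) and turn (deg, tool axes) to goal TCP pose
import sys;from h import *
def goal(yaw,tilt=0,pyaw=0):
    b=np.radians(yaw);M=np.array([[np.cos(b),np.sin(b),0],[np.sin(b),-np.cos(b),0],[0,0,-1]]).T.T
    M=np.column_stack([[np.cos(b),np.sin(b),0],[np.sin(b),-np.cos(b),0],[0,0,-1]])
    a=np.radians(pyaw);ax=np.array([-np.sin(a),np.cos(a),0])
    return R.from_rotvec(-ax*np.radians(tilt)).as_matrix()@M
if __name__=="__main__":
    v=list(map(float,sys.argv[1:]))
    s=ctrl.get_state();A=R.from_rotvec(s["tool_rot"]).as_matrix();G=goal(*v[3:])
    print("t",s["time"],"pos",np.round(s["position"],4),"x-yaw",np.degrees(np.arctan2(A[1,0],A[0,0])).round(2),"toolz",A[:,2].round(3),"ft",s["ft_force"].round(2),"grip",s["grip_width"]*8.7)
    print("shift cm",np.round(A.T@(np.array(v[:3])-s["position"])*100,2),"turn deg",np.round(np.degrees(R.from_matrix(A.T@G).as_rotvec()),2))
E
python3 rel.py 0.460 0.284 0.245 82.5
```

```text
time: 2.8
position: [0.5797, -0.2024, 0.2446]
tool_rot: [2.573, 1.801, 0.001]
ft_force: [1.4, -0.5, 0.8]
grip_width: 0.999
t 2.8 pos [ 0.5797 -0.2024  0.2446] x-yaw 69.98 toolz [ 0.001 -0.    -1.   ] ft [ 1.35 -0.47  0.77] grip 8.688230647330618
shift cm [ 41.6  -27.9   -0.06] turn deg [ 4.000e-02  1.000e-02 -1.252e+01]
```

```bash
python3 -m jog '[[[3.8,-2.54,0,0,0,0,8.7],[3.8,-2.54,0,0,0,0,8.7],[3.8,-2.54,0,0,0,0,8.7],[3.8,-2.54,0,0,0,0,8.7],[3.8,-2.54,0,0,0,0,8.7],[3.8,-2.54,0,0,0,0,8.7],[3.8,-2.54,0,0,0,0,8.7],[3.8,-2.54,0,0,0,0,8.7],[3.8,-2.54,0,0,0,0,8.7],[3.8,-2.54,0,0,0,0,8.7],[3.6,-2.5,0,0,0,-6.3,8.7],[0,0,0,0,0,-6.2,8.7]]]' >/dev/null;  python3 -m jog '[[[0,0,0,0,0,0,8.7],[0,0,0,0,0,0,8.7]]]'>/dev/null
python3 rel.py 0.460 0.284 0.245 82.5
python3 - <<'E'
from h import *
im=snap("wrist","w1")
K=np.array(im["intrinsics"]);print(K);P=np.array(im["pose"]);print(P.round(3))
f=cv2.cvtColor(np.array(im["frame"]),cv2.COLOR_RGB2HSV).astype(int);h,s,v=f[...,0],f[...,1],f[...,2]
m=(((h<6)|(h>172))&(s>170)&(v>70)).astype(np.uint8)
n,_,st,ce=cv2.connectedComponentsWithStats(m)
for i in range(1,n):
    if st[i,4]>15: print(st[i],ce[i],atz(im,ce[i],.145,True))
E
```

```text
t 4.2 pos [0.4612 0.2816 0.2444] x-yaw 82.08 toolz [ 0.    -0.001 -1.   ] ft [ 0.79 -0.64  0.02] grip 8.717414515894923
shift cm [ 0.22 -0.15 -0.06] turn deg [ 0.01  0.05 -0.42]
[[325.1922621    0.         276.66272714]
 [  0.         325.1922621  205.97748256]
 [  0.           0.           1.        ]]
[[ 0.99  -0.132 -0.042  0.472]
 [-0.138 -0.945 -0.298  0.363]
 [-0.     0.3   -0.954  0.384]
 [ 0.     0.     0.     1.   ]]
[ 310    5   83   41 1521] [351.90992768  24.01183432] [0.5358567  0.41885485 0.145     ]
```

View pics/w1.png

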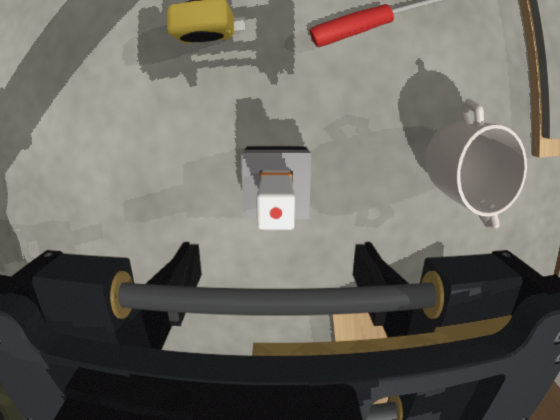

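```bash
python3 - <<'E'
from h import *
np.set_printoptions(precision=4,suppress=True)
im=imaging.get_image("wrist");g=np.array(im["frame"])
f=cv2.cvtColor(g,cv2.COLOR_RGB2HSV).astype(int);h,s,v=f[...,0],f[...,1],f[...,2]
m=(((h<8)|(h>170))&(s>140)).astype(np.uint8);m[:195]=0;m[235:]=0;m[:,:250]=0;m[:,300:]=0
yy,xx=np.nonzero(m);print(len(xx),xx.mean(),yy.mean(),atz(im,(xx.mean(),yy.mean()),.145,True))
w=(v>185).astype(np.uint8);w|=m;w[:180]=0;w[240:]=0;w[:,:240]=0;w[:,310:]=0
c=max(cv2.findContours(w,0,1)[0],key=cv2.contourArea)
# project contour to z=.145, and fit rectangle (mm)
q=np.array([atz(im,p[0],.145,True)[:2]*1000 for p in c],np.float32);print(cv2.minAreaRect(q),cv2.minAreaRect(c))
E
```

```text
83 275.1686746987952 212.34939759036143 [0.4604 0.2827 0.145 ]
((460.7333984375, 282.7083740234375), (27.827030181884766, 28.59543228149414), 82.04694366455078) ((275.5, 212.0), (34.0, 37.0), 90.0)
```

```bash
python3 -m jog '[[[0.13,-0.09,2,0,0,0,8.7],[0,0,4,0,0,0,8.7],[0,0,4,0,0,0,8.7],[0,0,2.6,0,0,0,8.7],[0,0,1,0,0,0,8.7],[0,0,0,0,0,0,8.7],[0,0,0,0,0,0,8.7]]]'>/dev/null
python3 rel.py 0.4605 0.283 0.108 82.05; python3 -m jog '[[[0,0,0,0,0,0,3],[0,0,0,0,0,0,2],[0,0,0,0,0,0,2],[0,0,0,0,0,0,2],[0,0,0,0,0,0,2],[0,0,0,0,0,0,2],[0,0,0,0,0,0,2],[0,0,0,0,0,0,2],[0,0,0,0,0,0,2]]]' 30
python3 rel.py 0.4605 0.283 0.108 82.05
```

```text
t 5.0 pos [0.461  0.2842 0.1098] x-yaw 82.23 toolz [ 0.002  0.001 -1.   ] ft [-0.12 -0.04 -0.55] grip 8.70003621049394
shift cm [-0.13 -0.03  0.18] turn deg [ 0.09 -0.06  0.18]
time: 5.9
position: [0.4599, 0.284, 0.1084]
tool_rot: [2.365, 2.067, -0.0]
ft_force: [-0.1, 0.4, 0.1]
grip_width: 0.344
t 5.9 pos [0.4599 0.284  0.1084] x-yaw 82.31 toolz [-0. -0. -1.] ft [-0.12  0.36  0.11] grip 2.993358538539297
shift cm [-0.09  0.07  0.04] turn deg [-0.    0.    0.26]
```

```bash
python3 -m jog '[[[0,0,-1,0,0,0,2],[0,0,-2,0,0,0,2],[0,0,-3,0,0,0,2],[0,0,-4,0,0,0,2],[0,0,-4,0,0,0,2],[0,0,-1.5,0,0,0,2],[0,0,0,0,0,0,2],[0,0,0,0,0,0,2]]]'>/dev/null
python3 rel.py 0.5095 -0.296 0.22 82.05;python3 - <<'E'
from h import *
im=snap("wrist","w2"); a=cv2.imread("pics/w2.png")
b=snap("scene","s2"); c=cv2.imread("pics/s2.png")[20:230,220:500];c=cv2.resize(c,(560,420))
cv2.imwrite("pics/m2.png",cv2.resize(np.hstack([a,c]),(800,300)))
for cam in("scene","top"):
  q=finder.spot_point("nose_tip",cam);print(cam,[(pt(k),k["conf"]) for k in q[:2]])
E
```

```text
t 6.7 pos [0.4594 0.2834 0.2621] x-yaw 82.3 toolz [-0.002 -0.001 -1.   ] ft [-0.06  0.92 -2.49] grip 3.0036062125134495
shift cm [-56.74  12.73   4.28] turn deg [-0.08  0.09  0.25]
scene [((180.992, 237.38400000000001), 0.74), ((321.72, 134.316), 0.61)]
top []
```

View pics/m2.png

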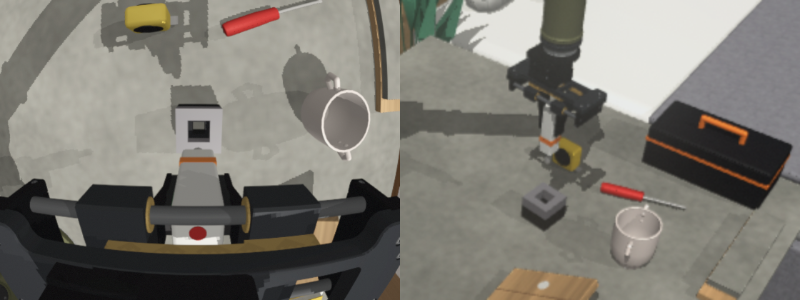

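```bash
python3 -m jog '[[[-2,0.45,0,0,0,0,2],[-4.7,1.06,0,0,0,0,2],[-4.9,1.1,0,0,0,0,2],[-4.9,1.1,0,0,0,0,2],[-4.9,1.1,0,0,0,0,2],[-4.9,1.1,0,0,0,0,2],[-4.9,1.1,0,0,0,0,2],[-4.9,1.1,0,0,0,0,2],[-4.9,1.1,0,0,0,0,2],[-4.9,1.1,0,0,0,0,2],[-4.9,1.1,0,0,0,0,2],[-4.9,1.1,0,0,0,0,2]]]'>/dev/null
python3 -m jog '[[[-1,0.3,1.5,0,0,0,2],[0,0,3,0,0,0,2],[0,0,3,0,0,0,2],[0,0,1.5,0,0,0,2],[0,0,0,0,0,0,2],[0,0,0,0,0,0,2]]]'>/dev/null
python3 rel.py 0.5095 -0.296 0.17 82.05;
```

```text
t 8.7 pos [ 0.5112 -0.2926  0.174 ] x-yaw 82.34 toolz [ 0. -0. -1.] ft [-0.45 -0.27 -0.77] grip 2.972603429123542
shift cm [-0.36 -0.13  0.4 ] turn deg [0.02 0.   0.29]
```

```bash
python3 -m jog '[[[-0.36,-0.13,0.4,0,0,0.3,2],[0,0,0,0,0,0,2],[0,0,0,0,0,0,2]]]'>/dev/null
python3 rel.py 0.5095 -0.296 0.17 82.05;python3 - <<'E'
from h import *
im=snap("wrist","w3"); a=cv2.imread("pics/w3.png")
b=snap("scene","s3"); c=cv2.imread("pics/s3.png")[200:350,120:320];c=cv2.resize(c,(560,420),interpolation=2)
cv2.imwrite("pics/m3.png",cv2.resize(np.hstack([a,c]),(800,300)))
ims={"wrist":im,"scene":b,"top":imaging.get_image("top")}
for l in("nose_tip","ref_top"):
  rs=[]
  for cam in ims:
    q=finder.spot_point(l,cam);print(l,cam,[(np.round(pt(k),1),k["conf"]) for k in q[:2]])
    if q: rs.append(ray(ims[cam],pt(q[0]),cam=="wrist"))
  if len(rs)>1: print(tri(rs))
E
```

```text
t 9.0 pos [ 0.5093 -0.2967  0.1704] x-yaw 81.98 toolz [ 0.001 -0.001 -1.   ] ft [ 0.15 -0.21 -1.34] grip 3.0040212082629028
shift cm [0.08 0.01 0.04] turn deg [ 0.07  0.05 -0.07]
nose_tip wrist []
nose_tip scene []
nose_tip top [(array([278.2, 174.9]), 0.5)]
ref_top wrist [(array([274.5, 198.6]), 0.87)]
ref_top scene [(array([214. , 299.2]), 0.77)]
ref_top top [(array([383.1, 211.6]), 0.72)]
(array([ 0.51056485, -0.29445015,  0.02298237]), [np.float64(4.8), np.float64(3.8), np.float64(1.4)])
```

View pics/m3.png

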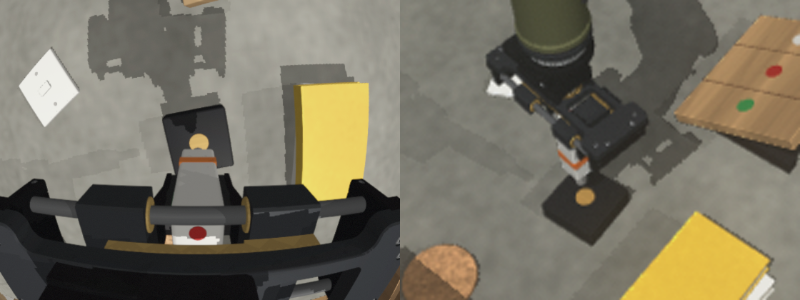

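```bash
cat >> h.py <<'E'
def proj(im,p,fish=False):
    K=np.array(im["intrinsics"]);P=np.array(im["pose"]);c=P[:3,:3].T@(np.array(p)-P[:3,3])
    if fish:
        r=np.hypot(c[0],c[1]);t=np.arctan2(r,c[2]);u=c[:2]/r*t
    else: u=c[:2]/c[2]
    return np.array([K[0,0]*u[0]+K[0,2],K[1,1]*u[1]+K[1,2]])
E
python3 - <<'E'
from h import *
from scipy.optimize import least_squares
np.set_printoptions(precision=4,suppress=True)
im=imaging.get_image("wrist");f=cv2.cvtColor(np.array(im["frame"]),cv2.COLOR_RGB2HSV).astype(int);h,s,v=f[...,0],f[...,1],f[...,2]
m=((h>8)&(h<28)&(s>70)&(v>130)).astype(np.uint8);m[:180]=0;m[215:]=0;m[:,:255]=0;m[:,300:]=0
n,l,st,ce=cv2.connectedComponentsWithStats(m);i=1+st[1:,4].argmax();print(st[i],ce[i])
pts=np.array([atz(im,(x,y),.03,True)[:2] for x in range(255,300) for y in range(180,215) if l[y,x]==i])
# boundary pixels: topmost per column
up=np.array([atz(im,(x,np.nonzero(l[:,x]==i)[0].min()-.5),.03,True)[:2] for x in range(st[i,0]+1,st[i,0]+st[i,2]-1)])
print(least_squares(lambda c:np.hypot(*(up-c).T)-.012,pts.mean(0)).x)
s_=ctrl.get_state();T=R.from_rotvec(s_["tool_rot"]).as_matrix()
for off in(0,-.0012):
  tip=s_["position"]+T@[off,0,.1034];print(tip,proj(im,tip,True),[proj(imaging.get_image(c),tip) for c in("scene",)])
  # orange band/bodies: body bottom edge centre at tip+30mm, near face (+x tool 15mm)
  print("bottom edges",[proj(im,s_["position"]+T@[off+.015,e,.0734],True) for e in(-.015,.015)])
print("ref scene proj",proj(imaging.get_image("scene"),[.5095,-.296,.03]))
z=np.vstack([cv2.resize(cv2.imread("pics/w3.png")[170:260,230:330],(800,720)[:2],interpolation=2)[:330],cv2.resize(cv2.imread("pics/s3.png")[265:310,185:265],(800,450),interpolation=2)[:270]])
cv2.imwrite("pics/z3.png",z)
E
```

```text
[265 188  28  21 470] [278.6447 198.8064]
[ 0.5104 -0.2973]
[ 0.5091 -0.2962  0.0661] [276.8253 212.4677] [array([209.9641, 289.9686])]
bottom edges [array([254.9881, 205.677 ]), array([298.6677, 205.6749])]
[ 0.5089 -0.2974  0.0661] [276.8254 213.9094] [array([209.5929, 290.2651])]
bottom edges [array([255.0233, 207.3417]), array([298.6326, 207.3396])]
ref scene proj [211.5331 297.6635]
```

View pics/z3.png

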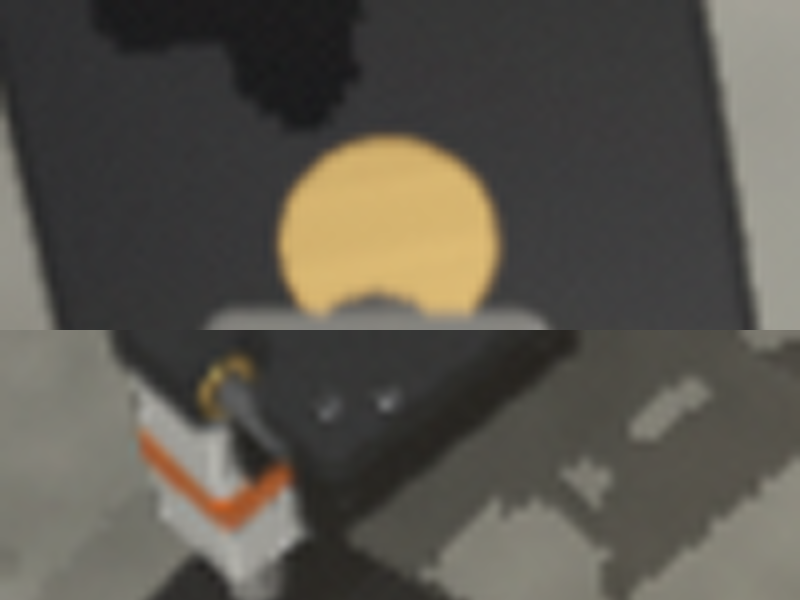

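```bash
python3 -m jog '[[[0.07,0.14,0.5,0,0,0,2],[0,0,1,0,0,0,2],[0,0,1,0,0,0,2],[0,0,0.5,0,0,0,2],[0,0,0,0,0,0,2],[0,0,0,0,0,0,2],[0,0,0,0,0,0,2]]]'>/dev/null
python3 rel.py 0.5105 -0.296 0.1254 82;python3 - <<'E'
from h import *
f=[];
for i in range(8): imaging.get_image("top");f.append(ctrl.get_state()["ft_force"])
print(np.mean(f,0),np.std(f,0))
E
```

```text
t 10.35 pos [ 0.5108 -0.2959  0.14  ] x-yaw 82.01 toolz [ 0.001 -0.    -1.   ] ft [ 0.69  0.11 -2.07] grip 2.9795152677510073
shift cm [-0.01 -0.03  1.46] turn deg [0.04 0.02 0.01]
[-0.01098229 -0.04631014 -1.72313711] [0.46001206 0.4786277  0.40266626]
```

```bash
python3 -m jog '[[[0,0,0.3,0,0,0,2],[0,0,0.3,0,0,0,2],[0,0,0.2,0,0,0,2],[0,0,0.2,0,0,0,2],[0,0,0.2,0,0,0,2],[0,0,0.15,0,0,0,2],[0,0,0.1,0,0,0,2],[0,0,0,0,0,0,2],[0,0,0,0,0,0,2],[0,0,0,0,0,0,2]]]'>/dev/null
python3 rel.py 0.5105 -0.296 0.1254 82;python3 - <<'E'
from h import *
f=[];
for i in range(7): im=imaging.get_image("wrist");f.append(ctrl.get_state()["ft_force"])
print(np.mean(f,0),np.std(f,0))
snap("wrist","w4");b=snap("scene","s4")
z=np.hstack([cv2.resize(cv2.imread("pics/w4.png")[170:230,230:330],(500,300),interpolation=2),cv2.resize(cv2.imread("pics/s4.png")[270:320,185:235],(300,300),interpolation=2)])
cv2.imwrite("pics/z4.png",z)
E
```

```text
t 11.75 pos [ 0.5106 -0.2958  0.1252] x-yaw 82.01 toolz [ 0. -0. -1.] ft [-0.99  0.3   0.89] grip 2.999527295613968
shift cm [-0.02 -0.   -0.02] turn deg [0.01 0.01 0.01]
[-0.78339707  0.3823084   1.67409275] [0.41446208 0.32162011 0.60124797]
```

View pics/z4.png

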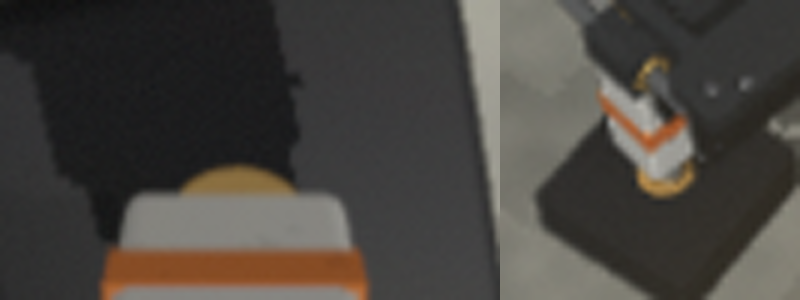

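```bash
python3 -m jog '[[[0,0,0,0,0,0,2],[0,0,0,0,0,0,2],[0,0,0,0,0,0,2],[0,0,0,0,0,0,2],[0,0,0,0,0,0,2],[0,0,0,0,0,0,2],[0,0,0,0,0,0,2],[0,0,0,0,0,0,2],[0,0,0,0,0,0,2],[0,0,0,0,0,0,2],[0,0,0,0,0,0,2],[0,0,0,0,0,0,2]]]'
python3 -m jog '[[[0,0,-0.3,0,0,0,2],[0,0,-0.7,0,0,0,2],[0,0,-1,0,0,0,2],[0,0,-2,0,0,0,2],[0,0,-3,0,0,0,2],[0,0,-4,0,0,0,2],[0,0,-3,0,0,0,2],[0,0,0,0,0,0,2]]]'
python3 - <<'E'
from rel import *
# goal: nose contact standoff above the green disc
n=R.from_euler("z",1.6,degrees=True).apply([-np.sin(np.radians(25)),0,np.cos(np.radians(25))]);print("n",n)
G=goal(91.6,25,1.6);print("z",G[:,2])
if G[:,2]@n>0: print("sign wrong")
g=np.array([.6045,-.0795,.066]);
for so in(.06,.0,-.008): print(so,"TCP",(g+n*(.1034+so)).round(4))
E
```

```text
time: 13.4
position: [0.5105, -0.2958, 0.1251]
tool_rot: [2.371, 2.061, -0.0]
ft_force: [0.1, -0.5, 1.9]
grip_width: 0.344
time: 14.2
position: [0.5128, -0.2965, 0.271]
tool_rot: [2.364, 2.056, 0.004]
ft_force: [0.5, 0.3, -1.3]
grip_width: 0.342
n [-0.42245349 -0.01180019  0.90630779]
z [ 0.42245349  0.01180019 -0.90630779]
0.06 TCP [ 0.5355 -0.0814  0.2141]
0.0 TCP [ 0.5608 -0.0807  0.1597]
-0.008 TCP [ 0.5642 -0.0806  0.1525]
```

```bash
python3 rel.py 0.5355 -0.0814 0.2141 91.6 25 1.6
```

```text
t 14.2 pos [ 0.5128 -0.2965  0.271 ] x-yaw 82.02 toolz [ 0.008 -0.005 -1.   ] ft [ 0.55  0.32 -1.27] grip 2.9747112268026137
shift cm [21.63 -0.78  5.6 ] turn deg [-24.47   2.34  -9.37]
```

```bash
python3 -m jog '[[[3,0,0,0,0,0,2],[4.6,0,0,0,0,0,2],[4.6,0,0,0,0,0,2],[4.6,-0.4,0,0,0,0,2],[3.5,-0.4,0,0,0,0,2],[1.3,0,0,-4,0.4,-1.5,2],[0,0,0,-6.2,0.6,-2.4,2],[0,0,0,-6.2,0.6,-2.4,2],[0,0,0,-6.2,0.6,-2.4,2],[0,0,0,-1.9,0.2,-0.7,2],[0,0,0,0,0,0,2],[0,0,0,0,0,0,2]]]'>/dev/null; python3 rel.py 0.5355 -0.0814 0.2141 91.6 25 1.6
```

```text
t 15.4 pos [ 0.5322 -0.0805  0.2646] x-yaw 91.63 toolz [ 0.414  0.017 -0.91 ] ft [-0.38  0.35 -1.99] grip 2.9809098587187193
shift cm [-0.13 -1.8   4.73] turn deg [-0.51 -0.32 -0.12]
```

```bash
python3 -m jog '[[[0,-0.8,1.5,-0.5,-0.3,-0.1,2],[-0.1,-0.5,2.5,0,0,0,2],[0,-0.5,2,0,0,0,2],[0,0,1.2,0,0,0,2],[0,0,0,0,0,0,2],[0,0,0,0,0,0,2],[0,0,0,0,0,0,2]]]'>/dev/null; python3 rel.py 0.5608 -0.0807 0.1597 91.6 25 1.6
python3 - <<'E'
from h import *
np.set_printoptions(precision=4,suppress=True)
im=snap("wrist","w5");b=snap("scene","s5")
s=ctrl.get_state();T=R.from_rotvec(s["tool_rot"]).as_matrix()
for off in(0,-.0012,-.002):
  print("tip",proj(im,s["position"]+T@[off,0,.1034],True),"far edge",proj(im,s["position"]+T@[off-.007,0,.1034],True),"bottom",[proj(im,s["position"]+T@[off+.015,e,.0734],True) for e in(-.015,.015)])
# green disc on the board plane
from scipy.optimize import least_squares
f=cv2.cvtColor(np.array(im["frame"]),cv2.COLOR_RGB2HSV).astype(int)
def plane(px,p0,n):
    o,d=ray(im,px,True);return o+d*((p0-o)@n)/(d@n)
n=np.array([-.42245,-.0118,.9063]);p0=np.array([.604,-.0095,.066]);ex=np.array([-.0279,.9996,0]);ey=np.cross(n,ex)
out={}
for nm,m in(("green",(f[...,0]>45)&(f[...,0]<85)&(f[...,1]>100)),("red",((f[...,0]<6)|(f[...,0]>172))&(f[...,1]>170)&(f[...,2]>70))):
    k,l,st,ce=cv2.connectedComponentsWithStats(m.astype(np.uint8))
    for i in range(1,k):
        if st[i,4]>60:
            c=max(cv2.findContours((l==i).astype(np.uint8),0,cv2.CHAIN_APPROX_NONE)[0],key=cv2.contourArea)[:,0]
            h=cv2.convexHull(c)[:,0];P=np.array([plane(q,p0,n) for q in h]);u=np.c_[(P-p0)@ex,(P-p0)@ey]
            r=least_squares(lambda c:np.hypot(*(u-c).T)-.012,u.mean(0),loss="soft_l1",f_scale=.0005)
            print(nm,st[i],p0+r.x[0]*ex+r.x[1]*ey,"tool",T.T@(p0+r.x[0]*ex+r.x[1]*ey-s["position"]),"cost",r.cost)
z=np.hstack([cv2.imread("pics/w5.png"),np.vstack([cv2.resize(cv2.imread("pics/w5.png")[160:250,220:340],(480,360),interpolation=2)[:210],cv2.resize(cv2.imread("pics/s5.png")[210:280,250:350],(480,336),interpolation=2)[:210]])])
cv2.imwrite("pics/z5.png",cv2.resize(z,(800,323)))
E
```

```text
t 16.1 pos [ 0.5476 -0.0813  0.1935] x-yaw 91.6 toolz [ 0.425  0.012 -0.905] ft [-0.71 -0.39 -1.61] grip 2.9969425024298455
shift cm [ 0.03 -0.24  3.63] turn deg [ 0.18  0.01 -0.  ]
tip [277.0387 212.692 ] far edge [277.0309 221.0355] bottom [array([255.2476, 205.8962]), array([298.9038, 205.9265])]
tip [277.0374 214.1329] far edge [277.0296 222.4506] bottom [array([255.2811, 207.56  ]), array([298.8671, 207.5901])]
tip [277.0365 215.0911] far edge [277.0287 223.3915] bottom [array([255.3037, 208.6662]), array([298.8425, 208.6961])]
green [263 190  24  19 373] [ 0.605  -0.0825  0.0655] tool [-0.0026 -0.0023  0.1403] cost 3.940682161318428e-06
red [262 110  26  26 527] [ 0.6025 -0.0115  0.0653] tool [ 0.0685 -0.0029  0.1403] cost 6.701461410983688e-06
red [266 318  22  18 316] [ 0.6105 -0.222   0.0663] tool [-0.1422 -0.0005  0.1404] cost 5.255445127617533e-07
```

View pics/z5.png

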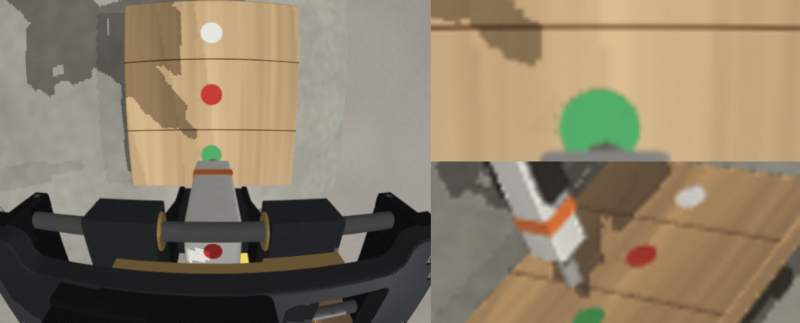

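```bash
python3 -m jog '[[[-0.04,-0.23,0.5,0.15,0,0,2],[0,0,1,0,0,0,2],[0,0,1,0,0,0,2],[0,0,0.4,0,0,0,2],[0,0,0,0,0,0,2],[0,0,0,0,0,0,2]]]'>/dev/null; python3 rel.py 0.5642 -0.0806 0.1525 91.6 25 1.6
python3 - <<'E'
from h import *
f=[]
for i in range(8): imaging.get_image("top");f.append(ctrl.get_state()["ft_force"])
print(np.mean(f,0))
snap("wrist","w6");snap("scene","s6")
z=np.hstack([cv2.resize(cv2.imread("pics/w6.png")[170:240,230:330],(400,280),interpolation=2),cv2.resize(cv2.imread("pics/s6.png")[225:274,260:330],(400,280),interpolation=2)])
cv2.imwrite("pics/z6.png",z)
E
```

```text
t 16.8 pos [ 0.5569 -0.0812  0.1647] x-yaw 91.6 toolz [ 0.421  0.012 -0.907] ft [-0.43 -0.52 -2.23] grip 3.0072639506411853
shift cm [0.04 0.15 1.41] turn deg [-0.09 -0.04 -0.02]
[ 0.07862052 -0.29191112 -1.95551307]
```

View pics/z6.png

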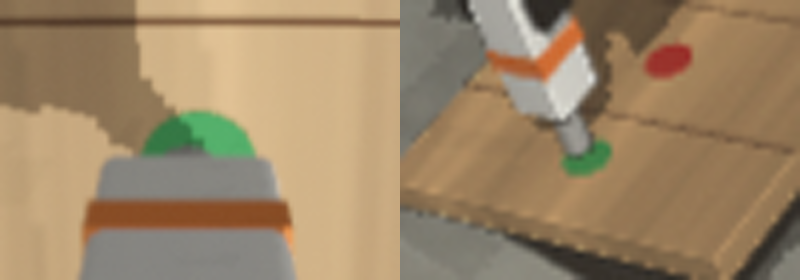

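```bash
python3 - <<'E'
from h import *
np.set_printoptions(precision=4,suppress=True)
s=ctrl.get_state();T=R.from_rotvec(s["tool_rot"]).as_matrix()
im=imaging.get_image("wrist");sc=imaging.get_image("scene")
f=cv2.cvtColor(np.array(im["frame"]),cv2.COLOR_RGB2HSV).astype(int)
m=((f[...,0]>40)&(f[...,0]<90)&(f[...,1]>90));m[:190]=0;m[212:]=0;m[:,:255]=0;m[:,310:]=0
yy,xx=np.nonzero(m);print("green wrist cols",xx.min(),xx.max(),"row top",yy.min(),[ (r,xx[yy==r].min(),xx[yy==r].max()) for r in range(yy.min(),yy.max()+1,2)])
for off in (-.0016,):
  tip=s["position"]+T@[off,0,.1034]
  for dz in(0,.006):
    p=s["position"]+T@[off,0,.1034+dz]
    print(dz,p,"wrist",proj(im,p,True),"scene",proj(sc,p))
  c=s["position"]+T@[off,0,.1094]
  print("disc top edge if centred",proj(im,c+T@[.012,0,0],True),"sides",[proj(im,c+T@[0,e,0],True) for e in(-.012,.012)])
f=cv2.cvtColor(np.array(sc["frame"]),cv2.COLOR_RGB2HSV).astype(int)
m=((f[...,0]>45)&(f[...,0]<85)&(f[...,1]>110));m[:235]=0;m[262:]=0;m[:,:275]=0;m[:,310:]=0
yy,xx=np.nonzero(m);print("scene green",xx.min(),xx.max(),yy.min(),yy.max())
E
```

```text
green wrist cols 266 292 row top 198 [(198, np.int64(277), np.int64(282)), (200, np.int64(271), np.int64(287)), (202, np.int64(269), np.int64(289)), (204, np.int64(267), np.int64(291)), (206, np.int64(266), np.int64(292)), (208, np.int64(283), np.int64(292))]
0 [ 0.6006 -0.0817  0.0713] wrist [277.4031 214.3817] scene [290.2636 250.5895]
0.006 [ 0.6031 -0.0816  0.0659] wrist [277.3921 211.9721] scene [290.9979 252.2681]
disc top edge if centred [277.408  197.6727] sides [array([262.532 , 211.9596]), array([292.2499, 211.9762])]
scene green 289 296 250 254
```

```bash
python3 -m jog '[[[0,0.15,0,0,0,0,2],[0,0,0.2,0,0,0,2],[0,0,0.3,0,0,0,2],[0,0,0.2,0,0,0,2],[0,0,0.2,0,0,0,2],[0,0,0.2,0,0,0,2],[0,0,0.2,0,0,0,2],[0,0,0.1,0,0,0,2],[0,0,0,0,0,0,2],[0,0,0,0,0,0,2],[0,0,0,0,0,0,2],[0,0,0,0,0,0,2]]]'>/dev/null; python3 rel.py 0.5642 -0.0806 0.1525 91.6 25 1.6
python3 - <<'E'
from h import *
f=[]
for i in range(12): imaging.get_image("top");f.append(ctrl.get_state()["ft_force"])
m=np.mean(f,0)-[0.08,-.29,-1.95];n=np.array([-.42245,-.0118,.9063]);print(m,"axial",m@n)
im=snap("wrist","w7");sc=snap("scene","s7")
z=np.hstack([cv2.resize(cv2.imread("pics/w7.png")[170:240,230:330],(400,280),interpolation=2),cv2.resize(cv2.imread("pics/s7.png")[225:274,260:330],(400,280),interpolation=2)])
cv2.imwrite("pics/z7.png",z)
E
```

```text
t 18.6 pos [ 0.564  -0.0811  0.1528] x-yaw 91.6 toolz [ 0.421  0.012 -0.907] ft [-2.07  0.11  0.78] grip 2.995392496040683
shift cm [0.05 0.   0.04] turn deg [-0.08 -0.02 -0.01]
[-2.5896144   0.60964127  1.97577221] axial 2.8774311903233913
```

View pics/z7.png

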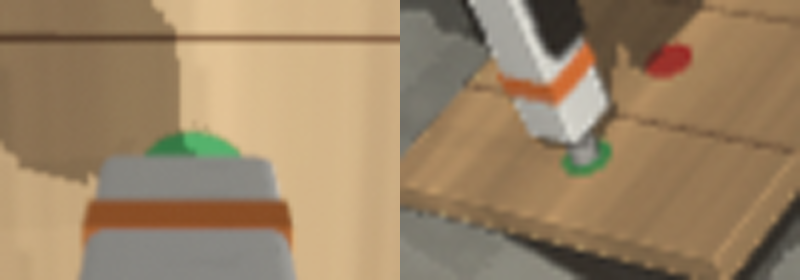

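```bash
python3 - <<'E'
from h import *
s=ctrl.get_state();T=R.from_rotvec(s["tool_rot"]).as_matrix()
im=imaging.get_image("wrist")
f=cv2.cvtColor(np.array(im["frame"]),cv2.COLOR_RGB2HSV).astype(int)
m=((f[...,0]>40)&(f[...,0]<90)&(f[...,1]>90));m[:190]=0;m[212:]=0;m[:,:255]=0;m[:,310:]=0
yy,xx=np.nonzero(m);print([(r,xx[yy==r].min(),xx[yy==r].max()) for r in range(yy.min(),yy.max()+1)])
print("expect top edge",proj(im,s["position"]+T@[-.0016+.012,0,.0959],True))
print(s["time"],s["ft_force"])
E
```

```text
[(203, np.int64(274), np.int64(279)), (204, np.int64(271), np.int64(283)), (205, np.int64(269), np.int64(285)), (206, np.int64(268), np.int64(287)), (207, np.int64(268), np.int64(288)), (208, np.int64(278), np.int64(288))]
expect top edge [277.42238075 202.66008758]
19.3 [-1.83222424  0.56925534 -0.46353909]
```

```bash
python3 -c "
from h import *
print(close_job())"
```

```text
the job is handed in; nothing more can be done
None
```

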